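# Lean the heat board in the drain rack

## Task

Swing the yellow retaining arm of the drain rack wide open and slide the heat board, which stands on end on the bench, into the bay as far as the end block, without lifting it off the bench. With its foot kept against the low stop bar, ease the top of the board back gently, not letting it drop, until it leans on the red wall, then swing the yellow arm fully shut behind it. Leave the glassware and the wash bottle where they stand.

Things in the scene. Friction and masses are not known exactly. Their poses are not given: they have to be found in the camera images.
- rack: Drain rack, fixed to the bench. Origin: on the bench at the foot of the red wall's face, half-way along it. +x points from the wall out over the bay (roughly away from the robot), y runs along the wall, z up. Red wall: 110 mm high, 18 thick (x -18 to 0), 170 long (y -85 to 85). The bay's floor is the bench; its mouth is at the +y end. Parts below are in this frame, mm.
- stop_bar (a point): Middle of the top of the inner face of the rack's aluminium stop bar, at rack x = 84, y = -14, 20 mm above the bench. The bar lies along y from -80 to 52, 20 high, 12 wide (x 84 to 96).
- end_block (a point): Middle of the top of the inner face of the rack's aluminium end block, which shuts the bay's -y end: at rack x = 48, y = -60. Block 60 mm high, 20 thick (y -80 to -60), x 0 to 96.
- gate (a joint): Yellow retaining arm's angle q, rad, about an upright pin at rack x = 90, y = 62. The arm points from the pin along (-cos q, sin q) in rack x, y: 0 = shut across the bay's mouth (hard stop), opens outwards to 2.4 (hard stop); starts at 0 to 0.35. Stiff: stays where left, about 1 N at the handle. Bar 75 mm long, 10 thick, 25 to 43 mm above the bench.
- gate_handle (a point): Point on the axis of the upright yellow handle rod of the retaining arm, 115 mm above the bench, 60 mm from the hinge pin. The rod is 14 mm in diameter and rises from the arm to a 20 mm black ball whose top is 150 mm above the bench.
- board: Heat board as a body; origin at the centre of its 24 x 90 mm underside, axes as for board_mid.
- board_mid (a point): Centre of the heat board: pale wood with two dark bands, 24 mm thick (its x), 90 wide (its y), 190 long (its z, up at the start), about 0.4 kg, faces alike, with a slippery 6 mm plastic glide strip as its foot (friction about 0.25). Starts standing on end on the bench on the rack's +y side, its x within about 0.7 rad of the rack's x. Leant right: faces along rack x, about 0.5 rad from upright.
- board_foot (a point): Centre of the heat board's underside.
- wash_bottle: White plastic wash bottle, 60 mm in diameter, 165 mm high with its spout; origin under its centre. Leave alone.
- flask: Conical glass flask with a black stopper, 80 mm in diameter at the foot, 127 mm high; origin under its centre. Leave alone.
- beaker: Glass beaker, 66 mm in diameter, 85 mm high; origin under its centre. Leave alone.
There are look-alikes about, which are no part of the job. Leave any blue look-alike of the rack alone.

How it is judged:
On the way, in this order (a step that is already met when the one before it is completed fails the run):
1. the yellow arm is swung wide open (more than 1.2 rad) (value of joint gate above 1.2 rad), for 0.1 s.
2. the board leans on the red wall in the bay, its foot at the stop bar, at rest, with the yellow arm still open (angle between board_mid's own z axis and vertical between 0.38 and 0.62 rad and angle between the y axis of board_mid and the y axis of rack, either way round below 0.14 rad and x of board_foot in the frame of rack between 0.061 and 0.08 m and x of board_mid in the frame of rack between 0 and 0.045 m and y of board_mid in the frame of rack between -0.025 and -0.003 m and linear speed of board below 0.02 m/s and angular speed of board below 0.08 rad/s and value of joint gate above 0.6 rad), for 0.3 s.
At the end, for the whole second after the job is handed in: Board at rest, leaning on the red wall 0.38-0.62 rad from upright, square within 0.14 rad; underside centre 61-80 mm from the wall (foot within about 10 mm of the stop bar), its centre under 45 mm from the wall, its edge within 12 mm of the end block; yellow arm within 0.10 rad of shut (angle between board_mid's own z axis and vertical between 0.38 and 0.62 rad and angle between the y axis of board_mid and the y axis of rack, either way round below 0.14 rad and x of board_foot in the frame of rack between 0.061 and 0.08 m and x of board_mid in the frame of rack between 0 and 0.045 m and y of board_mid in the frame of rack between -0.025 and -0.003 m and linear speed of board below 0.02 m/s and angular speed of board below 0.08 rad/s and value of joint gate below 0.1 rad); the robot touches nothing.
It fails at once if the board is lifted off the bench (its underside's centre more than 25 mm up) (height (world z) of board_foot above 0.025 m).
It fails at once if the board falls over (more than 0.9 rad from upright) (angle between board_mid's own z axis and vertical above 0.9 rad).
It fails at once if the board is dropped against the wall (turning faster than 2.5 rad/s while tilted by more than 0.15 rad) (angle between board_mid's own z axis and vertical above 0.15 rad and angular speed of board above 2.5 rad/s).
It fails at once if a bystander is disturbed (wash bottle, flask or beaker moved more than 20 mm or tipped) (distance of any of wash_bottle, flask, beaker from where it was at the start of the episode above 0.02 m or angle between any of wash_bottle, flask, beaker's own z axis and vertical above 0.3 rad).
It also fails if it takes over 72 s, if anything falls off the work surface, if the arm or the gripper's body presses on something with over 40 N, if the wrist force passes 120 N, or if a joint passes its speed limit or range.

## Robot

A 6-joint arm with a two-finger parallel gripper is mounted at the origin on the work surface. World frame = base frame: x ahead of the robot, y to its left, z up, the work surface at z = 0. Lengths are in m, angles in rad, forces in N, time in s.
With the tool pointing down it reaches from about 0.3 to 0.875 m from the base axis. Payload 6.4 kg.
Tool frame: the origin (TCP) lies midway between the tips of the shut fingers; the grasp point (between the pads) lies 19 mm behind it; x points along the fingers, y is the direction in which the jaws open and shut, and the axes are right-handed (so a half turn about x gives the same grasp; the last joint's range is limited). The gripper opens to 88 mm and grips with 3 to 60 N. Pads are 18 mm wide; open, the fingers measure 123 mm over their backs; the gripper's body (75 mm by 187 mm) begins 45 mm behind the grasp point.
Start: joints at [-1.449, 0.181, 1.607, -0, 1.354, -0.206], TCP at [0.185, -0.544, 0.239] pointing down, gripper open.
Joint ranges: [-2.99, 2.99], [-0.89, 2.07], [0.3, 2.58], [-1.14, 4.28], [0, 2.63], [-3.12, 3.12]. Speed limits (rad/s): [2.57, 2.57, 3.01, 3.14, 3.14, 3.14].

## Interface

Orientations are given as [roll, pitch, yaw] about the fixed x, y, z axes, in that order (R = Rz(yaw) Ry(pitch) Rx(roll)).
In Python, from station import bot gives the robot as it stands.
- The arm moves only by the shell command python3 -m pendant 'ROWS' [FORCE]. ROWS is JSON, a list of rows, each a list of 7 numbers: the shift along the tool's x, y, z in mm, then the turn, a rotation vector about the tool's x, y, z in rad, then the opening, from 0 (shut) to 1 (fully open). A call has exactly 10 rows; each row shifts and turns the pose as measured when the row begins, along the tool's axes as they then stand; what a row does not reach is not made up. A row lasts 1/8 s, in which the tool goes at most 62.5 mm and 10.7 degrees, less where a joint would pass 70% of its speed; a pose out of reach is approached as far as the arm can. A call is refused whole if a number of a shift passes 62.5 or a number of a turn 0.188, either way. A call with a gripper value outside its range is refused whole. The fingers move at their own pace and stop on an object; FORCE is the grip in N (left out, the last holds). Time passes only in rows, so rows that do not move let the fingers close, or fill a call up. It gives the time, the measured TCP pose, the force and the opening at its end, in the units of the state.
- bot.observe(): the state, without advancing time (a new reading comes with each control period).
- bot.camera(name): name is "scene" or "side" or "wrist"; returns the picture (400x640x3 uint8, red, green, blue); there is no depth.
- bot.camera_model(name): a dict with "fx", "fy", "cx", "cy" (pixels), "k1" (the pictures are not rectified: a ray, as slopes to the right and down, at radius r is drawn at 1 + k1 r^2 times it, then the intrinsics apply), "world_to_cam" (4x4, takes a point from world to camera coordinates). Camera axes: x right, y down, z forward; pixel columns grow to the right and rows downward; lengths in m; the calibration is good to about 2 mm. A picture is of the moment at which its call begins: read the wrist's pose just before it. camera_model takes no time and is no camera call; for the wrist camera it gives the pose at the moment of the call.
- bot.job_done(): hands the job in, once; it reports no verdict.
The state is a dict: "clock": time; "joint_pos": joint angles; "qvel": joint speeds; "effort": joint torques, N m; "ee_pos": TCP position; "orientation": TCP orientation; "contact_force": force on the tool from outside, world axes, zero at the start; "wrist_torque": the same for the moment, N m; "grip_width": finger opening in m.
Only numpy, scipy, OpenCV 4.12 (cv2) and the standard library are available. Lean on these libraries where they do the work, as an engineer would, in place of code of your own. Each camera call takes 0.05 s, during which the arm holds its last target. There are 200 camera calls.

## Working session

There is one attempt and no reset: what is moved stays moved. The work goes in short steps, Python scripts to look and compute and a shell command to move; the robot and the scene stay as the last step left them, time stands still between calls to the robot, and variables do not carry over. Pictures are saved under pics/ and viewed, about 8 in all and at most 12, crops included, and the job is handed in when it is done.

```bash
ls && mkdir -p pics
python3 - <<'E'
from station import bot
import cv2
print(bot.observe())
for n in ["scene","side"]:
    m=bot.camera_model(n); print(n,{k:(v if not hasattr(v,'shape') else v.round(3).tolist()) for k,v in m.items()})
    cv2.imwrite(f"pics/{n}0.png",bot.camera(n)[:,:,::-1])
E
```

```text
pics
{'clock': 0.0, 'joint_pos': array([-1.44931035e+00,  1.81489114e-01,  1.60795742e+00, -1.07465446e-05,
        1.35377207e+00, -2.06294150e-01]), 'qvel': array([ 0.00098185,  0.00112627, -0.00067422, -0.00066059, -0.00012392,
        0.00111959]), 'effort': array([-4.04152534e-04, -4.33867908e+01, -3.41855299e+01,  7.01477635e-02,
        3.84082098e-02, -1.33483159e-04]), 'ee_pos': array([ 0.18507104, -0.54387081,  0.23786377]), 'orientation': array([-1.77063852,  1.56917035,  1.69873658]), 'contact_force': array([ 0.32699097, -0.77211563,  0.59626442]), 'wrist_torque': array([-0.01351464,  0.00036891,  0.00435564]), 'grip_width': 0.08832253602686489}
scene {'fx': 445.9801245785286, 'fy': 445.9801245785286, 'cx': 318.3654509102114, 'cy': 197.29668462855471, 'k1': -0.12285639829228742, 'world_to_cam': [[-0.35, 0.937, 0.019, 0.111], [0.647, 0.256, -0.718, -0.304], [-0.678, -0.239, -0.695, 1.725], [0.0, 0.0, 0.0, 1.0]]}
side {'fx': 510.5660532122944, 'fy': 510.5660532122944, 'cx': 324.3217063344194, 'cy': 204.1093054435206, 'k1': 0.018899658951784085, 'world_to_cam': [[-0.974, -0.224, 0.011, 0.555], [-0.115, 0.454, -0.883, 0.12], [0.193, -0.862, -0.469, 1.493], [0.0, 0.0, 0.0, 1.0]]}
```

View pics/scene0.png

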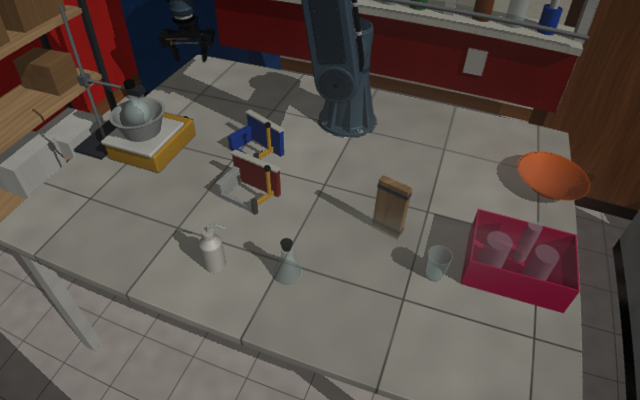

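View pics/side0.png

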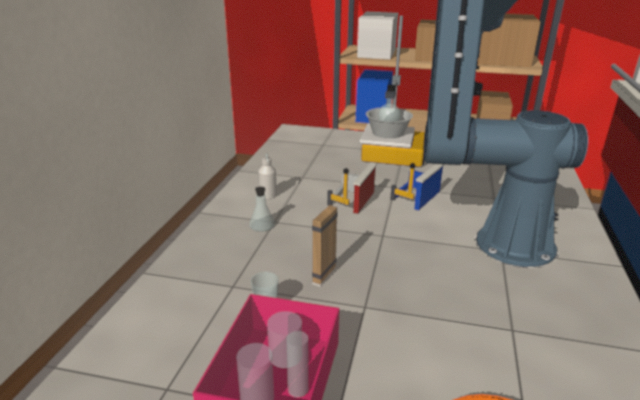

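The scene view shows the red rack at about (255,178), its yellow arm near (266,185), the board at (393,205), the bottle at (212,250), the flask at (287,262) and the beaker at (438,262). The blue look-alike is at (262,137). The side view shows the same things. Next I'll enlarge crops.

```bash
cat > h.py <<'E'
import numpy as np, cv2
from station import bot
from scipy.spatial.transform import Rotation as Ro
def ray(n,px,m=None):
    m=m or bot.camera_model(n); T=np.array(m["world_to_cam"])
    d=np.array([(px[0]-m["cx"])/m["fx"],(px[1]-m["cy"])/m["fy"]]); u=d.copy()
    for _ in range(20): u=d/(1+m["k1"]*(u@u))
    R=T[:3,:3]; o=-R.T@T[:3,3]; v=R.T@np.array([u[0],u[1],1.]); return o,v/np.linalg.norm(v)
def plane(n,px,z,m=None):
    o,v=ray(n,px,m); return o+v*(z-o[2])/v[2]
def proj(n,P,m=None):
    m=m or bot.camera_model(n); T=np.array(m["world_to_cam"]); p=T[:3,:3]@np.asarray(P)+T[:3,3]
    u=p[:2]/p[2]; u=u*(1+m["k1"]*(u@u)); return np.array([m["cx"]+m["fx"]*u[0],m["cy"]+m["fy"]*u[1]])
def tri(rays):
    A=0;b=0
    for o,v in rays:
        M=np.eye(3)-np.outer(v,v); A=A+M; b=b+M@o
    return np.linalg.solve(A,b)
def pose():
    s=bot.observe(); return s["ee_pos"],Ro.from_euler("xyz",s["orientation"]),s
def delta(target,p=None,R=None):
    "world target TCP -> tool-axes shift mm"
    a,r,_=pose(); return (r.inv().apply(np.asarray(target)-a)*1000).round(1)
E
python3 - <<'E'
import cv2,numpy as np
a=cv2.imread("pics/scene0.png");b=cv2.imread("pics/side0.png")
def c(i,x,y,w,h,W,H):
    return cv2.convertScaleAbs(cv2.resize(i[y:y+h,x:x+w],(W,H),interpolation=cv2.INTER_CUBIC),alpha=1.4)
t=np.hstack([c(a,210,145,80,75,400,375),c(a,365,170,60,75,300,375)])
u=np.hstack([c(b,320,155,70,65,420,390)[:, :],c(b,300,200,45,65,280,390*1)])
u=u[:, :700]
out=np.vstack([t[:300],u[:300]]) if 0 else np.vstack([cv2.resize(t,(700,290*1)) if 0 else t[:300],u[:300]])
cv2.imwrite("pics/crop1.png",out)
E
```

```text
(no output)
```

View pics/crop1.png

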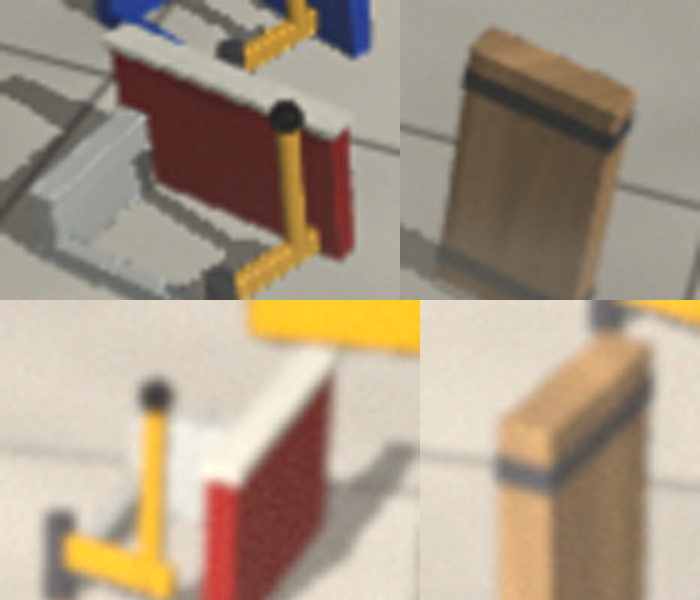

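Run:
```python
from h import *
S=lambda x,y:(210+x/5,145+y/5)
B=lambda x,y:(365+x/5,170+y/5)
D=lambda x,y:(320+x/6,155+y/6)
E=lambda x,y:(300+x/6.22,200+y/6)
for n,l in [("L",S(110,50)),("R",S(338,138))]: print("wall",n,plane("scene",l,.11))
for n,l in [("R",D(205,172)),("Rback",D(240,182))]: print("side wall",n,plane("side",l,.11))
print("ball",plane("scene",S(287,117),.14),plane("side",D(156,95),.14),tri([ray("scene",S(287,117)),ray("side",D(156,95))]))
print("pin scene z~.045",plane("scene",S(218,272),.045),"side",plane("side",D(58,218),.045))
print("board scene",*[plane("scene",B(*p),.19) for p in[(87,30),(233,93),(213,122),(68,72)]],sep="\n")
print("board side",*[plane("side",E(*p),.19) for p in[(80,120),(135,140),(230,45),(180,35)]],sep="\n")
for n,p,z in [("bottle",(213,268),0),("flask",(288,278),0),("beaker",(436,275),0)]: print(n,plane("scene",p,z))
```

```text
wall L [ 0.47874971 -0.22880243  0.11      ]
wall R [ 0.50275871 -0.06237007  0.11      ]
side wall R [ 0.49080858 -0.06543459  0.11      ]
side wall Rback [ 0.47118039 -0.0581375   0.11      ]
ball [ 0.52781092 -0.08204466  0.14      ] [ 0.52219704 -0.08903986  0.14      ] [ 0.52313567 -0.08502564  0.13907471]
pin scene z~.045 [ 0.57354914 -0.11239217  0.045     ] side [ 0.58043464 -0.12181711  0.045     ]
board scene
[0.49389749 0.24637067 0.19      ]
[0.51382285 0.33104696 0.19      ]
[0.53962463 0.32584158 0.19      ]
[0.53042202 0.24543664 0.19      ]
board side
[0.52599325 0.32329925 0.19      ]
[0.50172842 0.33366345 0.19      ]
[0.48261938 0.24707749 0.19      ]
[0.50415918 0.24335191 0.19      ]
bottle [ 0.81471006 -0.1206296   0.        ]
flask [0.76951985 0.0822967  0.        ]
beaker [0.61668203 0.45365718 0.        ]
```

Run:
```python
from h import *
p,R,s=pose(); print(R.as_matrix().round(3)); print(delta([.50,-.03,.40]))
m=bot.camera_model("wrist"); T=np.array(m["world_to_cam"]); C=-T[:3,:3].T@T[:3,3]; print(R.inv().apply(C-p).round(3),(T[:3,:3]@R.as_matrix()).round(3),m["fx"],m["k1"])
```

```text
[[-0.     0.322 -0.947]
 [ 0.002 -0.947 -0.322]
 [-1.    -0.002 -0.   ]]
[-161.3 -385.4 -463.7]
[-0.146  0.002 -0.076] [[ 0.001  1.    -0.001]
 [-0.296  0.001  0.955]
 [ 0.955 -0.001  0.296]] 318.11412964220983 -0.011507686593808754
```

```bash
python3 -m pendant '[[-50,0,0,0.157,0,0,1],[-50,0,0,0.157,0,0,1],[-50,0,0,0.157,0,0,1],[0,-60,-26,0,0,0,1],[0,-60,-26,0,0,0,1],[0,-60,-26,0,0,0,1],[0,-60,-26,0,0,0,1],[0,-60,-26,0,0,0,1],[0,-60,-26,0,0,0,1],[0,-60,-26,0,0,0,1]]'
python3 - <<'E'
from h import *
print(delta([.50,-.03,.40])); p,R,s=pose(); print(R.as_matrix().round(3),p)
E
```

```text
clock: 1.35
ee_pos: [0.4215, -0.1719, 0.3908]
orientation: [-1.399, 1.561, 1.574]
contact_force: [0.4, -0.3, 0.1]
grip_width: 0.088
[  -7.8 -153.1  -53.6]
[[-0.    -0.168 -0.986]
 [ 0.01  -0.986  0.168]
 [-1.    -0.009  0.002]] [ 0.42146285 -0.1718963   0.39084381]
```

```bash
python3 -m pendant '[[-3,-50,-18,0,0,0,1],[-3,-50,-18,0,0,0,1],[-2,-50,-18,0,0,0,1],[0,0,0,0,0,0,1],[0,0,0,0,0,0,1],[0,0,0,0,0,0,1],[0,0,0,0,0,0,1],[0,0,0,0,0,0,1],[0,0,0,0,0,0,1],[0,0,0,0,0,0,1]]'
python3 - <<'E'
from h import *
import pickle
m=bot.camera_model("wrist"); i=bot.camera("wrist")[:,:,::-1]; pickle.dump(m,open("w1.pkl","wb"))
cv2.imwrite("pics/w1.png",i)
cv2.imwrite("pics/w1b.png",cv2.convertScaleAbs(cv2.resize(i,(800,500),interpolation=cv2.INTER_CUBIC),alpha=1.3))
E
```

```text
clock: 2.6
ee_pos: [0.5006, -0.028, 0.3984]
orientation: [-1.098, 1.56, 1.876]
contact_force: [0.7, 0.2, -0.2]
grip_width: 0.0883
```

View pics/w1b.png

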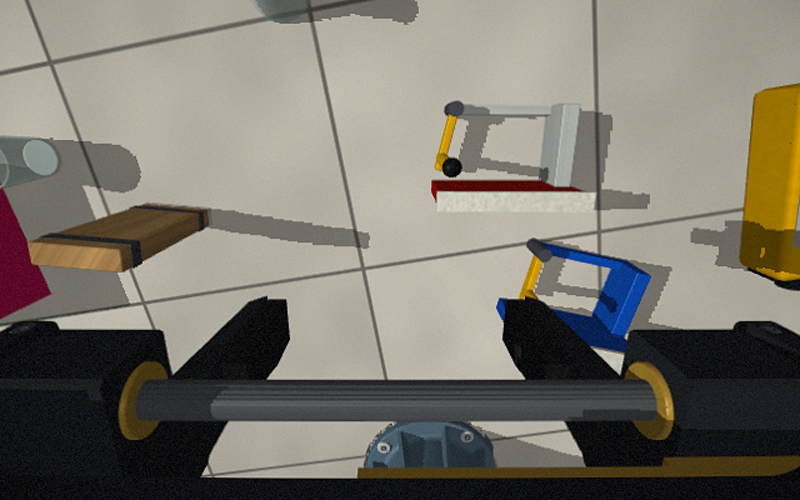

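The wrist view, at 1.25x scale, shows the white wall top at (436..597, 192..212), the ball at (452,167), the pin top at (453,107), the end block at (545..580, 105..185) and the board at the left (30..208, 205..271).

Run:
```python
from h import *
import pickle
m=pickle.load(open("w1.pkl","rb")); P=lambda x,y,z:plane("wrist",(x/1.25,y/1.25),z,m)
i=cv2.imread("pics/w1.png"); h=cv2.cvtColor(i,cv2.COLOR_BGR2HSV)
# white wall top
roi=np.zeros(i.shape[:2],np.uint8); roi[149:172,345:482]=1
w=((i.min(2)>150)&(roi>0)).astype(np.uint8); print(i[160,400],i[145,330],w.sum())
ys,xs=np.nonzero(w); 
for n,p in dict(FL=(436,193),BL=(436,212),BR=(597,210),FR=(597,191)).items(): print(n,P(*p,.11))
print("ball",P(452,167,.14)); print("pin",P(454,107,.045))
print("tri ball",tri([ray("wrist",(452/1.25,167/1.25),m),ray("scene",(267.4,168.4)),ray("side",(346,170.8))]))
print("block top inner",P(553,104,.06),P(545,104,.06),P(580,104,.06))
print("bar inner edge",P(470,113,.02),P(540,113,.02))
print("board top",*[P(*q,.19) for q in[(32,241),(30,263),(122,272),(138,240)]],sep="\n")
```

```text
[141 152 155] [134 145 148] 35
FL [ 0.49485903 -0.0709131   0.11      ]
BL [ 0.47374217 -0.06800339  0.11      ]
BR [ 0.44672587 -0.24468387  0.11      ]
FR [ 0.46817061 -0.24505613  0.11      ]
ball [ 0.52387452 -0.08844967  0.14      ]
pin [ 0.58088199 -0.11002282  0.045     ]
tri ball [ 0.52318198 -0.08697483  0.13840921]
block top inner [ 0.56529928 -0.22034601  0.06      ] [ 0.56680169 -0.21130155  0.06      ] [ 0.56023772 -0.25088277  0.06      ]
bar inner edge [ 0.57073524 -0.13215243  0.02      ] [ 0.55634667 -0.21834515  0.02      ]
board top
[0.52800765 0.31745503 0.19      ]
[0.50746737 0.32927295 0.19      ]
[0.48396414 0.24322092 0.19      ]
[0.51216724 0.21603703 0.19      ]
```

Run:
```python
from h import *
p,R,s=pose(); print(p,R.as_matrix().round(3)); print(delta([.5235,-.0875,.20]),delta([.5235,-.0875,.098]))
```

```text
[ 0.50056785 -0.02794072  0.39839197] [[-0.003 -0.167 -0.986]
 [ 0.01  -0.986  0.167]
 [-1.    -0.009  0.005]]
[197.7  56.8 -33.5] [299.7  57.7 -34. ]
```

```bash
python3 -m pendant '[[40,12,-7,0,0,0,1],[40,12,-7,0,0,0,1],[40,12,-7,0,0,0,1],[40,12,-7,0,0,0,1],[38,10,-6,0,0,0,1],[10,0,0,0,0,0,1],[0,0,0,0,0,0,1],[0,0,0,0,0,0,1],[0,0,0,0,0,0,1],[0,0,0,0,0,0,1]]'
python3 - <<'E'
from h import *
import pickle
print(delta([.5235,-.0875,.098]))
m=bot.camera_model("wrist"); i=bot.camera("wrist")[:,:,::-1]; pickle.dump(m,open("w2.pkl","wb"))
cv2.imwrite("pics/w2.png",i)
h=cv2.cvtColor(i,cv2.COLOR_BGR2HSV)
y=cv2.inRange(h,(15,120,60),(32,255,255)); n,l,st,c=cv2.connectedComponentsWithStats(y); print([ (st[k].tolist(),c[k].round(1).tolist()) for k in range(1,n) if st[k][4]>60])
cv2.imwrite("pics/w2b.png",cv2.convertScaleAbs(cv2.resize(i,(800,500),interpolation=cv2.INTER_CUBIC),alpha=1.3))
E
```

```text
clock: 3.9
ee_pos: [0.5287, -0.09, 0.1912]
orientation: [-2.343, 1.56, 0.633]
contact_force: [0.1, 0.7, -0.3]
grip_width: 0.0882
[93.1 -0.9  6.2]
[([304, 134, 29, 81, 1013], [317.8, 177.8]), ([0, 237, 30, 7, 125], [14.9, 240.2]), ([95, 291, 20, 61, 332], [101.2, 324.0]), ([503, 290, 36, 62, 804], [525.9, 315.3]), ([286, 336, 245, 46, 1895], [411.2, 370.4])]
```

View pics/w2b.png

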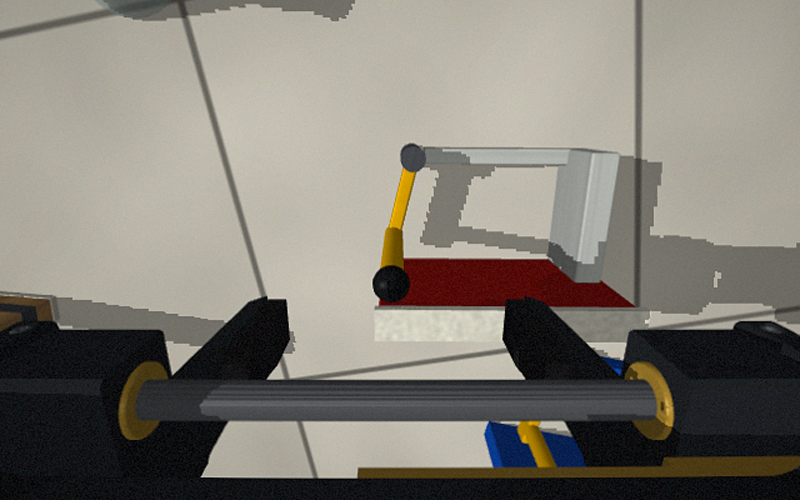

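The wrist now sits above the handle: ball at (391,284), pin at (412,157), wall's top front edge (375..636, 307).

Run:
```python
from h import *
import pickle
m=pickle.load(open("w2.pkl","rb")); P=lambda x,y,z:plane("wrist",(x/1.25,y/1.25),z,m)
a,b=P(375,307,.11),P(636,307,.11);print(a,b,np.linalg.norm(a-b)); y=(a-b)/np.linalg.norm(a-b); O=(a+b)/2
print("O",O,"yaw",-np.arctan2(y[0],y[1]))
pin=P(412,157,.045);print("pin",pin,"ball",P(391,284,.14)); print("block",P(602,282,.06),P(617,153,.06),P(568,150,.06))
x=np.array([y[1],-y[0],0]); 
for n,q in [("pin",pin),("ball",P(391,284,.14)),("blk",P(617,153,.06)),("blkin",P(568,150,.06))]: print(n,(q-O)@x,(q-O)@y)
```

```text
[ 0.49786424 -0.07291133  0.11      ] [ 0.47153496 -0.23449902  0.11      ] 0.1637187000702673
O [ 0.4846996  -0.15370517  0.11      ] yaw -0.1615216685131657
pin [ 0.58015549 -0.11111753  0.045     ] ball [ 0.52362233 -0.08805527  0.14      ]
block [ 0.46766213 -0.23741056  0.06      ] [ 0.56140123 -0.24905887  0.06      ] [ 0.56877193 -0.21615168  0.06      ]
pin 0.08736445602828008 0.05738455098150244
ball 0.027858264630193502 0.07105495063302451
blk 0.09103806458235156 -0.08177736597414778
blkin 0.09302068193149915 -0.048113149954677414
```

```bash
python3 -m pendant '[[30,0,2,0,0,0,1],[30,0,2,0,0,0,1],[25,0,2,0,0,0,1],[12,0,0,0,0,0,1],[0,0,0,0,0,0,0],[0,0,0,0,0,0,0],[0,0,0,0,0,0,0],[0,0,0,0,0,0,0],[0,0,0,0,0,0,0],[0,0,0,0,0,0,0]]' 15
python3 - <<'E'
from h import *
p,R,s=pose(); Rm=R.as_matrix(); print(Rm.round(3))
# arc waypoints relative
y0=-.157; X=np.array([np.cos(y0),np.sin(y0),0]);Y=np.array([-np.sin(y0),np.cos(y0),0])
h=lambda q:60*(-np.cos(q)*X+np.sin(q)*Y)
q0=.225
for k in range(1,15):
    d=h(q0+.15*k)-h(q0+.15*(k-1)); print(k,round(q0+.15*k,2),R.inv().apply(d).round(1))
E
```

```text
clock: 5.2
ee_pos: [0.5286, -0.09, 0.0984]
orientation: [-2.903, 1.55, 0.074]
contact_force: [-1.1, -0.5, 0.1]
grip_width: 0.0297
[[ 0.021 -0.164 -0.986]
 [ 0.002 -0.987  0.164]
 [-1.    -0.005 -0.02 ]]
1 0.38 [ 0.1 -8.6 -2.6]
2 0.53 [ 0.1 -8.1 -3.9]
3 0.67 [ 0.1 -7.5 -5. ]
4 0.82 [ 0.2 -6.6 -6.1]
5 0.97 [ 0.2 -5.6 -7. ]
6 1.12 [ 0.2 -4.5 -7.8]
7 1.28 [ 0.2 -3.3 -8.4]
8 1.43 [ 0.2 -2.  -8.8]
9 1.57 [ 0.2 -0.7 -9. ]
10 1.73 [ 0.2  0.6 -9. ]
11 1.88 [ 0.2  2.  -8.8]
12 2.02 [ 0.2  3.3 -8.4]
13 2.17 [ 0.1  4.5 -7.8]
14 2.33 [ 0.1  5.6 -7. ]
```

```bash
python3 -m pendant '[[0,0,3,0,0,0,0],[0,0,2,0,0,0,0],[0,0,0,0,0,0,0],[0,0,0,0,0,0,0],[0,-8.6,-2.6,0,0,0,0],[0,-8.1,-3.9,0,0,0,0],[0,-7.5,-5,0,0,0,0],[0,-6.6,-6.1,0,0,0,0],[0,-5.6,-7,0,0,0,0],[0,-4.5,-7.8,0,0,0,0]]' 15
python3 - <<'E'
from h import *
p,R,s=pose();d=(p-[.580,-.1105,0])[:2]
y0=-.157; X=np.array([np.cos(y0),np.sin(y0)]);Y=np.array([-np.sin(y0),np.cos(y0)])
print(np.arctan2(d@Y,-d@X),np.linalg.norm(d))
E
```

```text
clock: 6.45
ee_pos: [0.559, -0.0548, 0.0981]
orientation: [3.084, 1.559, -0.226]
contact_force: [-4.3, -3.7, 1.5]
grip_width: 0.0181
1.0534526884255444 0.05951422137006129
```

```bash
python3 -m pendant '[[0,-3.8,-8.2,0,0,0,0],[0,-2.6,-8.7,0,0,0,0],[0,-1.3,-9,0,0,0,0],[0,0,-9,0,0,0,0],[0,1.3,-9,0,0,0,0],[0,2.6,-8.7,0,0,0,0],[0,3.8,-8.2,0,0,0,0],[0,4.8,-7.6,0,0,0,0],[0,0,0,0,0,0,0],[0,0,0,0,0,0,0]]' 15
python3 - <<'E'
from h import *
p,R,s=pose();d=(p-[.580,-.1105,0])[:2]
y0=-.157; X=np.array([np.cos(y0),np.sin(y0)]);Y=np.array([-np.sin(y0),np.cos(y0)])
print(np.arctan2(d@Y,-d@X),np.linalg.norm(d),R.as_matrix().round(3),delta(p+[0,0,.12]))
E
```

```text
clock: 7.7
ee_pos: [0.63, -0.065, 0.0979]
orientation: [-2.501, 1.56, 0.474]
contact_force: [-1.5, -0.3, 1.7]
grip_width: 0.0151
2.2461421756750775 0.06759683274940209 [[ 0.01  -0.165 -0.986]
 [ 0.005 -0.986  0.166]
 [-1.    -0.007 -0.009]] [-120.    -0.8   -1.1]
```

```bash
python3 -m pendant '[[0,0,0,0,0,0,0.5],[0,0,0,0,0,0,1],[0,0,0,0,0,0,1],[-50,0,0,0,0,0,1],[-60,0,0,0,0,0,1],[-60,0,0,0,0,0,1],[-60,0,0,-0.18,0,0,1],[0,0,0,-0.18,0,0,1],[0,0,0,-0.18,0,0,1],[0,0,0,-0.18,0,0,1]]' 15 && python3 -m pendant '[[0,0,0,-0.18,0,0,1],[0,0,0,-0.18,0,0,1],[0,0,0,-0.18,0,0,1],[0,0,0,-0.18,0,0,1],[0,0,0,0,0,0,1],[0,0,0,0,0,0,1],[0,0,0,0,0,0,1],[0,0,0,0,0,0,1],[0,0,0,0,0,0,1],[0,0,0,0,0,0,1]]'
python3 - <<'E'
from h import *
p,R,s=pose();print(R.as_matrix().round(3),s["joint_pos"].round(2),delta([.512,.20,.36]))
E
```

```text
clock: 8.95
ee_pos: [0.6267, -0.0665, 0.3357]
orientation: [2.919, 1.559, 0.353]
contact_force: [0.0, -0.4, -0.5]
grip_width: 0.0883
clock: 10.2
ee_pos: [0.626, -0.0666, 0.3357]
orientation: [2.144, 1.559, 0.313]
contact_force: [-0.3, 0.4, 0.4]
grip_width: 0.0881
[[ 0.011  0.966 -0.257]
 [ 0.004 -0.257 -0.966]
 [-1.     0.01  -0.006]] [-0.3   0.23  1.35  0.01  1.55 -0.04] [ -24.6 -178.5 -228.4]
```

```bash
python3 -m pendant '[[-4,-31,-46,0,0,0,1],[-4,-31,-46,0,0,0,1],[-4,-31,-46,0,0,0,1],[-4,-31,-46,0,0,0,1],[-4,-31,-46,0,0,0,1],[-4,-31,-46,0,0,0,1],[0,0,0,0,0,0,1],[0,0,0,0,0,0,1],[0,0,0,0,0,0,1],[0,0,0,0,0,0,1]]'
python3 - <<'E'
from h import *
import pickle
p,R,s=pose();print(R.as_matrix().round(3))
m=bot.camera_model("wrist"); i=bot.camera("wrist")[:,:,::-1]; pickle.dump(m,open("w3.pkl","wb"))
cv2.imwrite("pics/w3.png",i)
cv2.imwrite("pics/w3b.png",cv2.convertScaleAbs(cv2.resize(i,(800,500),interpolation=cv2.INTER_CUBIC),alpha=1.3))
E
```

```text
clock: 11.45
ee_pos: [0.5154, 0.2542, 0.3599]
orientation: [2.151, 1.558, 0.313]
contact_force: [-0.0, 0.2, 0.0]
grip_width: 0.0883
[[ 0.012  0.964 -0.264]
 [ 0.004 -0.264 -0.965]
 [-1.     0.011 -0.007]]
```

View pics/w3b.png

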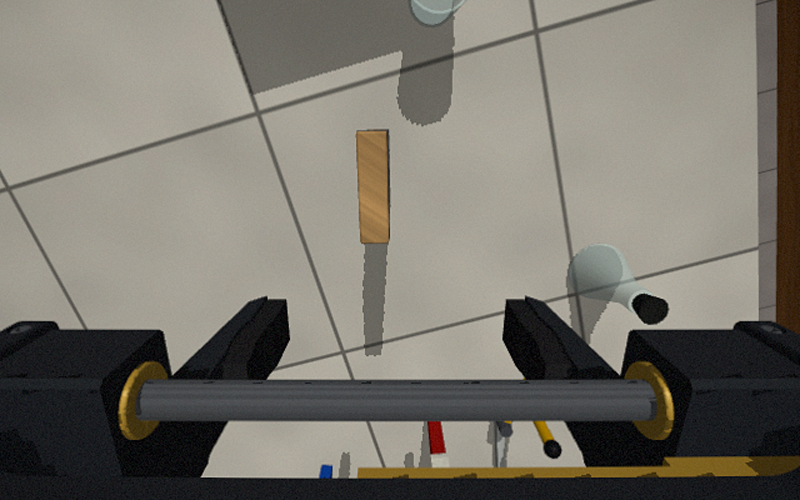

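The board top is at (357,130)–(389,130)–(389,243)–(361,243) in the picture; at the bottom the open yellow arm shows with its ball at (552,449).

Run:
```python
from h import *
import pickle
m=pickle.load(open("w3.pkl","rb")); P=lambda x,y,z:plane("wrist",(x/1.25,y/1.25),z,m)
i=cv2.imread("pics/w3.png"); h=cv2.cvtColor(i,cv2.COLOR_BGR2HSV)
k=cv2.inRange(h[90:205,270:330],(8,90,60),(22,255,255)); c=max(cv2.findContours(k,0,2)[0],key=cv2.contourArea)
r=cv2.boxPoints(cv2.minAreaRect(c))+[270,90]; print(r)
q=np.array([plane("wrist",a,.19,m) for a in r]);print(q.round(4),q.mean(0))
e=[np.linalg.norm(q[a]-q[(a+1)%4]) for a in range(4)];print(e)
for a in range(4):
  d=q[(a+1)%4]-q[a]
  if np.linalg.norm(d)>.06: print("yaw",np.arctan(-d[0]/d[1]))
b=P(552,449,.14);print("ball",b); d=(b-[.580,-.1105,.14])[:2]
y0=-.157; X=np.array([np.cos(y0),np.sin(y0)]);Y=np.array([-np.sin(y0),np.cos(y0)])
print("q",np.arctan2(d@Y,-d@X),np.linalg.norm(d))
t=q.mean(0).copy();t[2]=.21;print(delta(t))
```

```text
[[284.68053532 105.02638626]
 [308.87085342 104.54258347]
 [310.65933609 193.96681213]
 [286.46901703 194.4506073 ]]
[[0.5066 0.3292 0.19  ]
 [0.529  0.3235 0.19  ]
 [0.5067 0.2372 0.19  ]
 [0.4824 0.2434 0.19  ]] [0.50619869 0.28329655 0.19      ]
[np.float64(0.02313527985785916), np.float64(0.08911644114898865), np.float64(0.025069991451491063), np.float64(0.0891272258278635)]
yaw -0.25254652442529957
yaw -0.27425623907650476
ball [ 0.61742034 -0.06524666  0.14      ]
q 2.1047304871603303 0.058720925026905575
[149.9 -18.2 -24.7]
```

```bash
python3 -m pendant '[[20,-6,-8,0,0,0,1],[20,-6,-8,0,0,0,1],[20,-6,-9,0,0,0,1],[30,0,0,0,0,0,1],[30,0,0,0,0,0,1],[0,0,0,0,0,0,1],[0,0,0,0,0,0,1],[0,0,0,0,0,0,1],[0,0,0,0,0,0,1],[0,0,0,0,0,0,1]]'
python3 - <<'E'
from h import *
p,R,s=pose();print(R.as_matrix().round(3),delta([.506,.283,.155]))
E
```

```text
clock: 12.75
ee_pos: [0.5115, 0.2795, 0.2417]
orientation: [2.118, 1.55, 0.27]
contact_force: [-0.2, 0.5, -0.5]
grip_width: 0.0882
[[ 0.02   0.962 -0.274]
 [ 0.005 -0.274 -0.962]
 [-1.     0.018 -0.011]] [86.6 -7.7 -1. ]
```

```bash
python3 -m pendant '[[22,-3,0,0,-0.011,-0.018,1],[22,-3,0,0,0,0,1],[22,-2,0,0,0,0,1],[19,0,0,0,0,0,1],[0,0,0,0,0,0,1],[0,0,0,0,0,0,1],[0,0,0,0,0,0,1],[0,0,0,0,0,0,1],[0,0,0,0,0,0,1],[0,0,0,0,0,0,1]]'
python3 - <<'E'
from h import *
p,R,s=pose();print(R.as_matrix().round(3),delta([.506,.283,.155]),"down in tool",R.inv().apply([0,0,-1]).round(3))
E
```

```text
clock: 14.0
ee_pos: [0.5026, 0.282, 0.1505]
orientation: [-1.036, 1.565, -2.884]
contact_force: [0.6, 0.3, -0.1]
grip_width: 0.0883
[[-0.006  0.962 -0.273]
 [-0.001 -0.273 -0.962]
 [-1.    -0.005  0.003]] [-4.5  3.  -1.8] down in tool [ 1.     0.005 -0.003]
```

Close with a moderate grip, lifting the TCP back to 155 mm and centring first.

```bash
python3 -m pendant '[[-4,3,-2,0,0.003,0.005,1],[0,0,0,0,0,0,0],[0,0,0,0,0,0,0],[0,0,0,0,0,0,0],[0,0,0,0,0,0,0],[0,0,0,0,0,0,0],[0,0,0,0,0,0,0],[0,0,0,0,0,0,0],[0,0,0,0,0,0,0],[0,0,0,0,0,0,0]]' 25
python3 - <<'E'
from h import *
p,R,s=pose();Rm=R.as_matrix();print(Rm.round(3),s["contact_force"],s["wrist_torque"])
O=np.array([.4828,-.1573,0]);y0=-.157
X=np.array([np.cos(y0),np.sin(y0),0]);Y=np.array([-np.sin(y0),np.cos(y0),0])
print("rack",(p-O)@X,(p-O)@Y,"down",R.inv().apply([0,0,-1]).round(3))
for t in [(.066,.25),(.066,.15),(.066,-.015)]: print(t,O+t[0]*X+t[1]*Y,R.inv().apply(O+t[0]*X+t[1]*Y-p)*1000)
print("rack yaw minus tool yaw",y0-np.arctan2(Rm[1,1],Rm[0,1]))
E
```

```text
clock: 15.25
ee_pos: [0.5063, 0.2832, 0.1549]
orientation: [2.156, 1.57, 0.309]
contact_force: [-0.1, -0.7, 0.4]
grip_width: 0.0238
[[ 0.001  0.962 -0.273]
 [ 0.    -0.273 -0.962]
 [-1.     0.    -0.   ]] [-0.12771325 -0.65671556  0.3587176 ] [-0.00214818 -0.05328698  0.05685872]
rack -0.045686692433072995 0.4387697989717123 down [ 1. -0.  0.]
(0.066, 0.25) [0.58707721 0.07930572 0.        ] [154.9189994  133.39374663 174.10199283]
(0.066, 0.15) [ 0.57144162 -0.01946436  0.        ] [154.89425037 145.35546942 273.38399813]
(0.066, -0.015) [ 0.54564292 -0.182435    0.        ] [154.85341447 165.09231201 437.19930687]
rack yaw minus tool yaw 0.11990434580647122
```

```bash
python3 -m pendant '[[0,0,0,-0.06,0,0,0],[0,0,0,-0.06,0,0,0],[0,7,10,0,0,0,0],[0,14,20,0,0,0,0],[0,16,24,0,0,0,0],[0,16,24,0,0,0,0],[0,16,24,0,0,0,0],[0,16,24,0,0,0,0],[0,12,16,0,0,0,0],[0,6,10,0,0,0,0]]' 60
cat > st.py <<'E'
from h import *
O=np.array([.4828,-.1573,0]);y0=-.157
X=np.array([np.cos(y0),np.sin(y0),0]);Y=np.array([-np.sin(y0),np.cos(y0),0])
def st():
    p,R,s=pose();Rm=R.as_matrix()
    print("rack",((p-O)@X*1000).round(1),((p-O)@Y*1000).round(1),(p[2]*1000).round(1),"down",R.inv().apply([0,0,-1]).round(3),"yawerr",round(y0-np.arctan2(Rm[1,1],Rm[0,1]),3),"F rack",(s["contact_force"]@X).round(1),(s["contact_force"]@Y).round(1),s["contact_force"][2].round(1),"T",s["wrist_torque"].round(2))
if __name__=="__main__": st()
E
python3 st.py
```

```text
clock: 16.5
ee_pos: [0.5872, 0.1124, 0.156]
orientation: [3.095, 1.565, 1.366]
contact_force: [-4.0, 7.6, 14.0]
grip_width: 0.0235
rack 61.0 282.7 156.0 down [ 1.    -0.     0.005] yawerr 0.002 F rack -5.2 6.8 14.0 T [ 1.56  1.34 -0.15]
```

```bash
python3 -m pendant '[[-1,0,10,0,0,0,0],[-1,0,15,0,0,0,0],[0,0,15,0,0,0,0],[0,0,15,0,0,0,0],[0,0,15,0,0,0,0],[0,0,15,0,0,0,0],[0,0,15,0,0,0,0],[0,0,15,0,0,0,0],[0,0,10,0,0,0,0],[0,0,5,0,0,0,0]]' 60 && python3 st.py
python3 - <<'E'
from h import *
a=bot.camera("scene")[:,:,::-1];b=bot.camera("side")[:,:,::-1]
cr=lambda i,x,y:cv2.convertScaleAbs(cv2.resize(i[y:y+130,x:x+130],(400,400),interpolation=cv2.INTER_CUBIC),alpha=1.5)
cv2.imwrite("pics/c3.png",np.hstack([cr(a,220,110),cr(b,290,120)]))
E
```

```text
clock: 17.75
ee_pos: [0.5635, -0.0244, 0.1558]
orientation: [-2.703, 1.564, 1.85]
contact_force: [0.0, 0.4, -1.1]
grip_width: 0.0234
rack 59.0 143.9 155.8 down [1.    0.003 0.006] yawerr 0.003 F rack -0.0 0.4 -1.1 T [ 0.04 -0.12  0.  ]
```

View pics/c3.png

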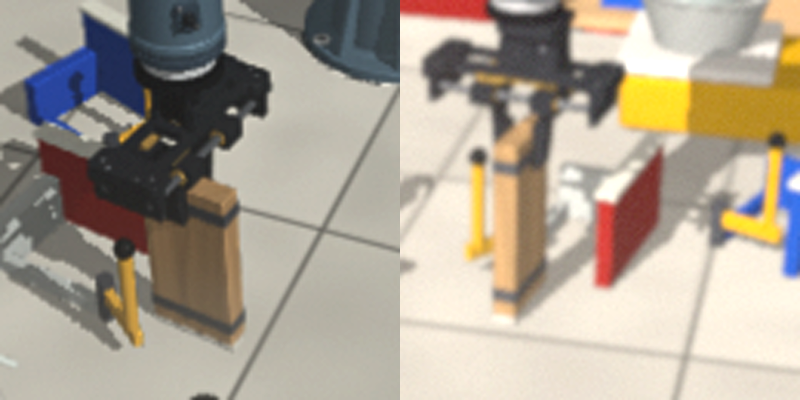

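Both crops show the board gripped upright at the mouth, clear of the open yellow arm. The scene crop has its bottom right corner at (243,347) and top right at (240,190). I'll check where its corners are.

Run:
```python
from st import *
C=lambda n,x,y,z:plane(n,((220+x/3.077,110+y/3.077) if n=="scene" else (290+(x-400)/3.077,120+y/3.077)),z)
for l,n,x,y,z in [("bot out +y","scene",240,348,0),("bot out -y","scene",157,318,0),("top out +y","scene",222,212,.19),("top in +y","scene",240,190,.19),("side bot out +y","side",495,316,0),("side bot in +y","side",518,320,0),("side top out +y","side",496,152,.19),("side top in +y","side",522,163,.19)]:
    q=C(n,x,y,z)-O; print(l,(q@X*1000).round(1),(q@Y*1000).round(1))
```

```text
bot out +y 62.1 201.1
bot out -y 69.5 109.5
top out +y 82.0 197.8
top in +y 49.3 196.1
side bot out +y 68.2 181.2
side bot in +y 43.8 179.6
side top out +y 61.9 198.1
side top in +y 30.1 211.8
```

```bash
python3 -m pendant '[[0,0,8,0,-0.006,0.003,0],[0,0,15,0,0,0,0],[0,0,15,0,0,0,0],[0,0,15,0,0,0,0],[0,0,15,0,0,0,0],[0,0,15,0,0,0,0],[0,0,15,0,0,0,0],[0,0,15,0,0,0,0],[0,0,10,0,0,0,0],[0,0,5,0,0,0,0]]' 60 && python3 st.py
```

```text
clock: 19.1
ee_pos: [0.5419, -0.159, 0.1559]
orientation: [1.861, 1.57, 0.131]
contact_force: [0.1, -0.5, -4.4]
grip_width: 0.0237
rack 58.6 7.6 155.9 down [ 1. -0.  0.] yawerr 0.003 F rack 0.2 -0.5 -4.4 T [-0.16 -0.1  -0.04]
```

```bash
python3 -m pendant '[[1,0,4,0,0,0,0],[0,0,4,0,0,0,0],[0,0,3,0,0,0,0],[0,0,3,0,0,0,0],[0,0,2,0,0,0,0],[0,0,2,0,0,0,0],[0,0,0,0,0,0,0],[0,0,0,0,0,0,0],[0,0,0,0,0,0,0],[0,0,0,0,0,0,0]]' 60 && python3 st.py
```

```text
clock: 20.35
ee_pos: [0.5395, -0.1767, 0.1557]
orientation: [2.298, 1.569, 0.569]
contact_force: [0.8, -0.2, -3.4]
grip_width: 0.0237
rack 59.1 -10.3 155.7 down [ 1.    -0.001  0.001] yawerr 0.001 F rack 0.8 -0.1 -3.4 T [-0.01 -0.02 -0.02]
```

```bash
python3 -m pendant '[[1.5,0,0,0,0,0,0],[1.5,0,0,0,0,0,0],[0,0,2,0,0,0,0],[0,0,2,0,0,0,0],[0,0,2,0,0,0,0],[0,0,2,0,0,0,0],[0,0,0,0,0,0,0],[0,0,0,0,0,0,0],[0,0,0,0,0,0,0],[0,0,0,0,0,0,0]]' 60 && python3 st.py
```

```text
clock: 21.6
ee_pos: [0.5394, -0.1848, 0.1557]
orientation: [1.97, 1.566, 0.241]
contact_force: [0.1, 0.4, -1.5]
grip_width: 0.0234
rack 60.2 -18.3 155.7 down [ 1.    -0.004  0.002] yawerr 0.001 F rack 0.0 0.4 -1.5 T [ 0.07 -0.04 -0.02]
```

```bash
python3 -m pendant '[[2,0,2,0,0,0,0],[2,0,2,0,0,0,0],[0,0,2,0,0,0,0],[0,0,2,0,0,0,0],[0,0,0,0,0,0,0],[0,0,0,0,0,0,0],[0,0,0,0,0,0,0],[0,0,0,0,0,0,0],[0,0,0,0,0,0,0],[0,0,0,0,0,0,0]]' 60 && python3 st.py
python3 - <<'E'
from h import *
a=bot.camera("scene")[:,:,::-1];b=bot.camera("side")[:,:,::-1]
cr=lambda i,x,y:cv2.convertScaleAbs(cv2.resize(i[y:y+100,x:x+100],(400,400),interpolation=cv2.INTER_CUBIC),alpha=1.5)
cv2.imwrite("pics/c4.png",np.hstack([cr(a,205,135),cr(b,310,125)]))
E
```

```text
clock: 22.85
ee_pos: [0.5393, -0.1867, 0.1562]
orientation: [2.842, 1.558, 1.113]
contact_force: [-0.4, 1.7, -1.5]
grip_width: 0.0233
rack 60.4 -20.2 156.2 down [ 1.    -0.004  0.012] yawerr 0.001 F rack -0.7 1.6 -1.5 T [ 0.42 -0.11 -0.03]
```

View pics/c4.png

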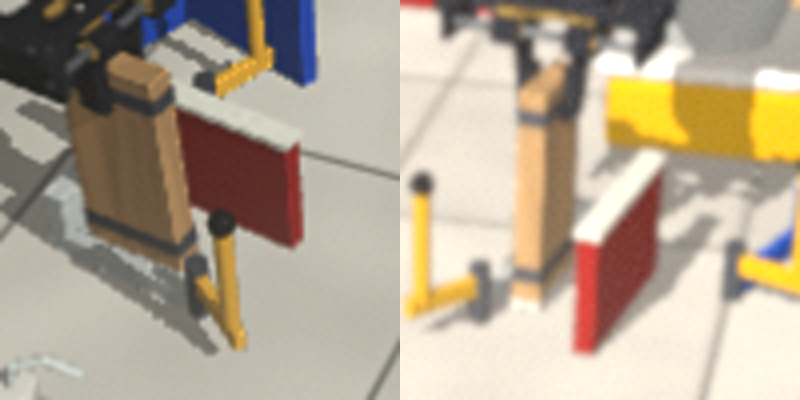

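Run:
```python
from st import *
W=lambda x,y,z:O+X*x/1000+Y*y/1000+np.array([0,0,z/1000])
def pc(l,x,y,z):
    a=(proj("scene",W(x,y,z))-[205,135])*4; b=(proj("side",W(x,y,z))-[310,125])*4+[400,0]; print(l,a.round(),b.round())
pc("bar inner top +y",84,52,20);pc("bar outer top +y",96,52,20);pc("bar outer bot +y",96,52,0);pc("bar outer top -y",96,-80,20);pc("pin",90,62,45)
pc("wall top +y front",0,85,110);pc("block top in",96,-60,60)
for yc in (-15,):
  pc("board foot out +y",72,yc+45,0);pc("board foot in +y",48,yc+45,0);pc("board top out +y",72,yc+45,190);pc("board top in +y",48,yc+45,190);pc("board foot out -y",72,yc-45,0);pc("top out -y",72,yc-45,190)
```

```text
bar inner top +y [189. 279.] [485. 295.]
bar outer top +y [180. 289.] [472. 292.]
bar outer bot +y [182. 307.] [471. 313.]
bar outer top -y [ 43. 228.] [527. 229.]
pin [192. 265.] [474. 271.]
wall top +y front [281. 141.] [572. 230.]
block top in [ 56. 199.] [520. 197.]
board foot out +y [177. 278.] [507. 307.]
board foot in +y [195. 259.] [534. 312.]
board top out +y [153.  86.] [513.  97.]
board top in +y [174.  68.] [541. 101.]
board foot out -y [ 85. 237.] [544. 263.]
top out -y [53. 47.] [551.  60.]
```

Run:
```python
from h import *
a=bot.camera("scene")[:,:,::-1]
cv2.imwrite("pics/sc5.png",a)
cv2.imwrite("pics/c5.png",cv2.convertScaleAbs(cv2.resize(a[138:228,208:308],(800,720),interpolation=cv2.INTER_CUBIC)[:600],alpha=1.7,beta=10))
```

```text
(no output)
```

View pics/c5.png

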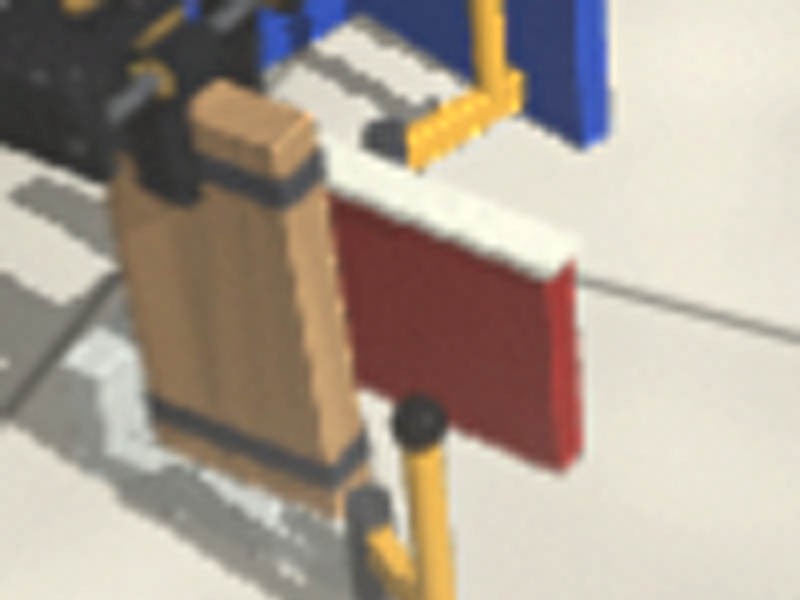

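Run:
```python
from st import *
def onx(px,xr):
    o,v=ray("scene",(208+px[0]/8,138+px[1]/8)); t=(xr-(o-O)@X)/(v@X); q=o+t*v-O; return (q@Y*1000).round(1),(q[2]*1000).round(1)
for l,px,xr in [("board top+y",(275,170),.0724),("band top+y lower edge",(280,205),.0724),("face +y at lower band",(330,480),.0724),("bottom +y",(340,515),.0724),("bottom vis -y",(158,432),.0724),("face -y up",(115,205),.0724),("top -y front",(190,118),.0724),
 ("wall top +y",(550,277),0),("wall bottom +y",(562,470),0),("pin top",(370,490),.090),("ball",(418,420),.122)]: print(l,onx(px,xr))
```

```text
board top+y (np.float64(25.5), np.float64(178.9))
band top+y lower edge (np.float64(25.8), np.float64(162.9))
face +y at lower band (np.float64(33.5), np.float64(29.9))
bottom +y (np.float64(36.3), np.float64(12.5))
bottom vis -y (np.float64(-51.7), np.float64(14.1))
face -y up (np.float64(-54.5), np.float64(129.0))
top -y front (np.float64(-11.1), np.float64(187.6))
wall top +y (np.float64(90.3), np.float64(103.4))
wall bottom +y (np.float64(90.5), np.float64(3.1))
pin top (np.float64(67.3), np.float64(56.2))
ball (np.float64(118.6), np.float64(142.1))
```

```bash
python3 -m pendant '[[0,0,-2,0,-0.012,-0.004,0],[0,0,0,0,0,0,0],[0,0,0,0,0,0,0.3],[0,0,0,0,0,0,0.3],[0,0,0,0,0,0,0.3],[0,0,0,0,0,0,0.3],[0,0,0,0,0,0,0],[0,0,0,0,0,0,0],[0,0,0,0,0,0,0],[0,0,0,0,0,0,0]]' 10 && python3 st.py
python3 - <<'E'
from st import *
a=bot.camera("scene")[:,:,::-1]; cv2.imwrite("pics/sc6.png",a)
h=cv2.cvtColor(a,cv2.COLOR_BGR2HSV); k=cv2.inRange(h,(8,70,40),(20,200,255))
sub=k[158:200,222:256]
for r in range(160,200,4):
    xs=np.nonzero(k[r,215:262])[0]+215
    if len(xs):
        o=[]
        for x in (xs[0],xs[-1]):
            oo,v=ray("scene",(x,r)); t=(.0724-(oo-O)@X)/(v@X); q=oo+t*v-O; o.append((round(q@Y*1000,1),round(q[2]*1000,1)))
        print(r,xs[0],xs[-1],o)
E
```

```text
clock: 24.25
ee_pos: [0.5398, -0.1861, 0.157]
orientation: [0.22, 1.567, -1.509]
contact_force: [-1.0, -0.3, 0.6]
grip_width: 0.0239
rack 60.8 -19.5 157.0 down [ 1.    -0.001 -0.003] yawerr 0.001 F rack -0.9 -0.5 0.6 T [0.05 0.07 0.01]
160 223 246 [(np.float64(-49.6), np.float64(145.0)), (np.float64(38.5), np.float64(181.6))]
164 223 250 [(np.float64(-52.2), np.float64(128.6)), (np.float64(51.4), np.float64(172.4))]
168 223 250 [(np.float64(-54.9), np.float64(111.8)), (np.float64(49.8), np.float64(156.9))]
172 224 251 [(np.float64(-53.5), np.float64(96.5)), (np.float64(51.8), np.float64(142.8))]
176 225 251 [(np.float64(-52.1), np.float64(81.1)), (np.float64(50.2), np.float64(126.8))]
180 226 252 [(np.float64(-50.6), np.float64(65.3)), (np.float64(52.3), np.float64(112.2))]
184 227 252 [(np.float64(-49.2), np.float64(49.4)), (np.float64(50.6), np.float64(95.7))]
188 229 252 [(np.float64(-43.5), np.float64(35.2)), (np.float64(48.8), np.float64(78.8))]
192 228 253 [(np.float64(-50.6), np.float64(14.7)), (np.float64(50.9), np.float64(63.5))]
196 235 261 [(np.float64(-23.6), np.float64(10.4)), (np.float64(79.8), np.float64(61.1))]
```

```bash
python3 -m pendant '[[0,0,2,0,0,0,0],[0,0,2,0,0,0,0],[0,0,0,0,0,0,0],[0,3,0,0,0,0,0],[0,3,0,0,0,0,0],[0,3,0,0,0,0,0],[0,2,0,0,0,0,0],[0,0,0,0,0,0,0],[0,0,0,0,0,0,0],[0,0,0,0,0,0,0]]' 30 && python3 st.py
```

```text
clock: 25.55
ee_pos: [0.5466, -0.1895, 0.1572]
orientation: [-1.611, 1.559, 2.944]
contact_force: [-2.2, 3.5, 3.5]
grip_width: 0.0239
rack 68.0 -21.8 157.2 down [1.    0.012 0.   ] yawerr 0.001 F rack -2.7 3.1 3.5 T [ 0.54  0.61 -0.1 ]
```

```bash
cat > tilt.py <<'E'
from st import *
import sys
p,R,s=pose();d=R.inv().apply([0,0,-1]);th0=np.arctan2(-d[1],d[0])
# sign check: tool z = -Y ; tilt = rotation about tool z
B=float(sys.argv[1]);a=float(sys.argv[2]);step=float(sys.argv[3])
print("theta",th0)
P=lambda t:np.array([B-12*np.cos(t)-a*np.sin(t),12*abs(np.sin(t))+a*np.cos(t)])
cur=np.array([(p-O)@X*1000,p[2]*1000]);print("cur",cur,"model",P(th0))
t=th0
for k in range(10):
    n=t+step; tx=np.array([np.sin(t),-np.cos(t)]); ty=np.array([np.cos(t),np.sin(t)])
    D=P(n)-cur if k==0 else P(n)-P(t)
    print(round(n,3),P(n).round(1),"x,y:",(D@tx).round(1),(D@ty).round(1)); t=n
E
python3 tilt.py 82 157 .05
```

```text
theta -0.012280000348332442
cur [ 68.04535427 157.18183717] model [ 71.92881638 157.13551877]
0.038 [ 64.1 157.3] x,y: -0.1 -4.0
0.088 [ 56.3 157.4] x,y: -0.4 -7.8
0.138 [ 48.6 157.2] x,y: -0.4 -7.7
0.188 [ 40.9 156.5] x,y: -0.4 -7.7
0.238 [ 33.4 155.4] x,y: -0.4 -7.6
0.288 [ 25.9 154. ] x,y: -0.3 -7.6
0.338 [ 18.7 152.1] x,y: -0.3 -7.5
0.388 [ 11.5 149.9] x,y: -0.3 -7.5
0.438 [  4.6 147.3] x,y: -0.2 -7.4
0.488 [ -2.2 144.3] x,y: -0.2 -7.4
```

```bash
python3 -m pendant '[[0,-4,0,0,0,0.05,0],[0,-7.8,0,0,0,0.05,0],[-0.4,-7.7,0,0,0,0.05,0],[-0.4,-7.7,0,0,0,0.05,0],[-0.4,-7.6,0,0,0,0.05,0],[0,0,0,0,0,0,0],[0,0,0,0,0,0,0],[0,0,0,0,0,0,0],[0,0,0,0,0,0,0],[0,0,0,0,0,0,0]]' 45 && python3 st.py && python3 tilt.py 82 157 .05
```

```text
clock: 26.8
ee_pos: [0.5128, -0.1842, 0.1554]
orientation: [1.567, 1.325, -0.16]
contact_force: [-3.3, 4.0, 4.4]
grip_width: 0.0235
rack 33.8 -21.9 155.4 down [ 0.97  -0.244 -0.001] yawerr -0.001 F rack -3.9 3.4 4.4 T [0.65 0.63 0.08]
theta 0.2459736725580587
cur [ 33.84606321 155.42354488] model [ 32.13156516 155.19641874]
0.296 [ 24.7 153.7] x,y: -0.5 -9.3
0.346 [ 17.5 151.8] x,y: -0.3 -7.5
0.396 [ 10.4 149.5] x,y: -0.3 -7.5
0.446 [  3.5 146.8] x,y: -0.2 -7.4
0.496 [ -3.3 143.8] x,y: -0.2 -7.4
0.546 [ -9.8 140.4] x,y: -0.1 -7.3
0.596 [-16.1 136.7] x,y: -0.1 -7.3
0.646 [-22.1 132.6] x,y: -0.0 -7.3
0.696 [-27.9 128.2] x,y: 0.0 -7.3
0.746 [-33.4 123.4] x,y: 0.1 -7.3
```

Excellent tracking; continue to about 0.45.

```bash
python3 -m pendant '[[0,-8,0,0,0,0.05,0],[-0.3,-7.5,0,0,0,0.05,0],[-0.3,-7.5,0,0,0,0.05,0],[-0.2,-7.4,0,0,0,0.05,0],[0,0,0,0,0,0,0],[0,0,0,0,0,0,0],[0,0,0,0,0,0,0],[0,0,0,0,0,0,0],[0,0,0,0,0,0,0],[0,0,0,0,0,0,0]]' 45 && python3 st.py && python3 tilt.py 82 157 .03|head -6
```

```text
clock: 28.05
ee_pos: [0.4839, -0.1796, 0.1473]
orientation: [1.564, 1.122, -0.158]
contact_force: [-5.2, 4.0, 5.6]
grip_width: 0.0235
rack 4.6 -21.9 147.3 down [ 0.901 -0.434 -0.003] yawerr -0.008 F rack -5.8 3.1 5.6 T [0.78 0.72 0.22]
theta 0.44850034349896367
cur [  4.56079758 147.34328474] model [  3.10931393 146.6758232 ]
0.479 [ -0.9 144.9] x,y: -0.2 -6.0
0.509 [ -4.9 143. ] x,y: -0.1 -4.4
0.539 [ -8.8 140.9] x,y: -0.1 -4.4
0.569 [-12.6 138.8] x,y: -0.1 -4.4
```

```bash
python3 -m pendant '[[0,-4.5,0,0,0,0.03,0],[0,-3,0,0,0,0.02,0],[0,-2.2,0,0,0,0.015,0],[0,0,0,0,0,0,0],[0,0,0,0,0,0,0],[0,0,0,0,0,0,0],[0,0,0,0,0,0,0],[0,0,0,0,0,0,0],[0,0,0,0,0,0,0],[0,0,0,0,0,0,0]]' 45 && python3 st.py && python3 tilt.py 82 157 .03|head -6
```

```text
clock: 29.3
ee_pos: [0.4757, -0.1784, 0.1437]
orientation: [1.559, 1.062, -0.153]
contact_force: [-6.3, 4.8, 6.5]
grip_width: 0.0236
rack -3.7 -22.0 143.7 down [ 0.873 -0.487 -0.006] yawerr -0.018 F rack -6.9 3.8 6.5 T [0.81 0.81 0.09]
theta 0.5087982884167221
cur [ -3.74404423 143.73981306] model [ -4.95907918 142.95842981]
0.539 [ -8.9 140.9] x,y: -0.0 -5.8
0.569 [-12.7 138.7] x,y: -0.1 -4.4
0.599 [-16.4 136.4] x,y: -0.1 -4.4
0.629 [-20. 134.] x,y: -0.1 -4.4
```

```bash
python3 -m pendant '[[0,-2,0,0,0,0.012,0],[0,0,0,0,0,0,0],[0,0,0,0,0,0,0.28],[0,0,0,0,0,0,0.29],[0,0,0,0,0,0,0.3],[0,0,0,0,0,0,0.32],[0,0,0,0,0,0,0.34],[0,0,0,0,0,0,0.37],[0,0,0,0,0,0,0.41],[0,0,0,0,0,0,0.45]]' 20 && python3 st.py
python3 - <<'E'
from h import *
a=bot.camera("scene")[:,:,::-1];b=bot.camera("side")[:,:,::-1]
cr=lambda i,x,y:cv2.convertScaleAbs(cv2.resize(i[y:y+100,x:x+100],(400,400),interpolation=cv2.INTER_CUBIC),alpha=1.5)
cv2.imwrite("pics/c7.png",np.hstack([cr(a,205,135),cr(b,310,125)]))
E
```

```text
clock: 30.55
ee_pos: [0.4758, -0.181, 0.1443]
orientation: [1.548, 1.047, -0.162]
contact_force: [-0.3, -0.8, -0.0]
grip_width: 0.0397
rack -3.2 -24.5 144.3 down [ 0.866 -0.5   -0.011] yawerr -0.021 F rack -0.2 -0.9 -0.0 T [-0.03  0.11 -0.  ]
```

View pics/c7.png

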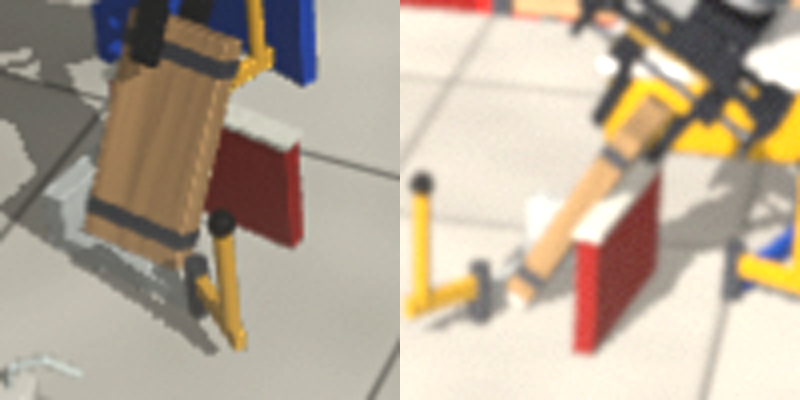

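The board leans on the red wall with its foot at the bar, and the forces are near zero. Both crops also show the yellow arm still wide open. I'll back straight out along the tool and then right the tool.

```bash
python3 -m pendant '[[0,0,0,0,0,0,0.5],[0,0,0,0,0,0,0.5],[-10,0,0,0,0,0,0.5],[-20,0,0,0,0,0,0.5],[-30,0,0,0,0,0,0.5],[-40,0,0,0,0,0,0.5],[-40,0,0,0,0,0,0.5],[-40,0,0,0,0,-0.17,0.5],[0,0,0,0,0,-0.17,0.5],[0,0,0,0,0,-0.17,0.5]]' 20 && python3 st.py
python3 - <<'E'
from st import *
p,R,s=pose();print(R.as_matrix().round(3),s["joint_pos"].round(2))
E
```

```text
clock: 31.9
ee_pos: [0.3794, -0.1661, 0.3101]
orientation: [0.201, 1.55, -1.522]
contact_force: [0.5, 0.0, 0.7]
grip_width: 0.0442
rack -100.8 -24.9 310.1 down [ 1.    -0.004 -0.02 ] yawerr -0.006 F rack 0.5 0.1 0.7 T [-0.01 -0.03  0.  ]
[[ 0.001  0.989 -0.151]
 [-0.02  -0.151 -0.988]
 [-1.     0.004  0.02 ]] [-0.69 -0.26  1.89 -0.02  1.5  -0.54]
```

```bash
python3 -m pendant '[[0,0,0,0,0.02,-0.004,1],[0,37,-23,0,0,0,1],[0,37,-23,0,0,0,1],[0,37,-23,0,0,0,1],[0,37,-23,0,0,0,1],[0,37,-23,0,0,0,1],[0,34,-22,0,0,0,1],[30,0,0,0,0,0,1],[30,0,0,0,0,0,1],[30,0,0,0,0,0,1]]' 20 && python3 -m pendant '[[0,0,0,0,0,0,1],[0,0,0,0,0,0,1],[0,0,0,0,0,0,1],[0,0,0,0,0,0,1],[0,0,0,0,0,0,1],[0,0,0,0,0,0,1],[0,0,0,0,0,0,1],[0,0,0,0,0,0,1],[0,0,0,0,0,0,1],[0,0,0,0,0,0,1]]' && python3 st.py
python3 - <<'E'
from st import *
m=bot.camera_model("wrist"); i=bot.camera("wrist")[:,:,::-1]
cv2.imwrite("pics/w8.png",i); cv2.imwrite("pics/w8b.png",cv2.convertScaleAbs(cv2.resize(i,(800,500)),alpha=1.3))
import pickle;pickle.dump(m,open("w8.pkl","wb"))
E
```

```text
clock: 33.15
ee_pos: [0.6214, -0.0631, 0.2292]
orientation: [2.069, 1.538, 0.343]
contact_force: [0.4, -0.1, 0.3]
grip_width: 0.0879
clock: 34.4
ee_pos: [0.6205, -0.0646, 0.2337]
orientation: [2.057, 1.531, 0.33]
contact_force: [-0.6, -0.4, 0.2]
grip_width: 0.088
rack 121.5 113.1 233.7 down [ 0.999 -0.035  0.018] yawerr 0.0 F rack -0.6 -0.5 0.2 T [-0.02 -0.06 -0.01]
```

View pics/w8b.png

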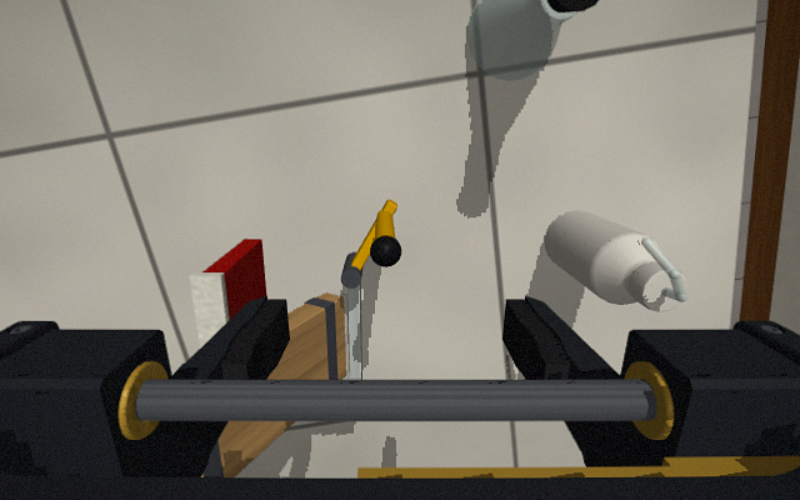

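Wrist view: ball at (385,250), pin top at (352,265), board leaning at lower left, and the bottle clear to the right.

Run:
```python
from st import *
import pickle
m=pickle.load(open("w8.pkl","rb")); P=lambda x,y,z:plane("wrist",(x/1.25,y/1.25),z,m)
b=P(385,250,.14);pin=P(353,265,.045)
for n,q in(("ball",b),("pin",pin),("wall top",P(218,272,.11)),("bar end in",P(347,290,.02))): print(n,((q-O)@X*1000).round(1),((q-O)@Y*1000).round(1))
b[2]=.098;print(delta(b))
```

```text
ball 118.2 112.8
pin 90.3 70.7
wall top -0.9 88.6
bar end in 81.7 36.5
[135.5  -8.    2.8]
```

```bash
python3 -m pendant '[[0,0,0,0,-0.018,-0.035,1],[30,-2,0,0,0,0,1],[30,-1,0,0,0,0,1],[30,0,0,0,0,0,1],[25,0,0,0,0,0,1],[18,0,0,0,0,0,1],[0,0,0,0,0,0,1],[0,0,0,0,0,0,0],[0,0,0,0,0,0,0],[0,0,0,0,0,0,0]]' 15 && python3 st.py
```

```text
clock: 35.7
ee_pos: [0.6205, -0.065, 0.101]
orientation: [1.379, 1.564, -0.349]
contact_force: [0.5, -0.7, -0.5]
grip_width: 0.0604
rack 121.6 112.6 101.0 down [ 1.    -0.006 -0.001] yawerr -0.0 F rack 0.6 -0.6 -0.5 T [-0.02 -0.05 -0.01]
```

```bash
python3 -m pendant '[[0,0,0,0,0,0,0],[0,0,0,0,0,0,0],[0,0,0,0,0,0,0],[0,0,0,0,0,0,0],[0,0,0,0,0,0,0],[0,0,0,0,0,0,0],[0,0,0,0,0,0,0],[0,0,0,0,0,0,0],[0,0,0,0,0,0,0],[0,0,0,0,0,0,0]]' 15 && python3 st.py
python3 - <<'E'
import numpy as np
# closing arc, tool y=+X, z=-Y
q=2.12
for k in range(13):
    n=q-.13; d=60*np.array([-np.cos(n)+np.cos(q),np.sin(n)-np.sin(q)]); print(round(n,2),d[0].round(1),(-d[1]).round(1)); q=n
E
```

```text
clock: 36.95
ee_pos: [0.6207, -0.0654, 0.102]
orientation: [1.319, 1.564, -0.409]
contact_force: [-0.3, -0.7, -0.1]
grip_width: 0.0176
rack 121.8 112.3 102.0 down [ 1.    -0.007 -0.002] yawerr 0.0 F rack -0.2 -0.7 -0.1 T [-0.04  0.    0.01]
1.99 -6.9 -3.6
1.86 -7.3 -2.7
1.73 -7.6 -1.7
1.6 -7.8 -0.7
1.47 -7.8 0.3
1.34 -7.7 1.3
1.21 -7.5 2.3
1.08 -7.1 3.2
0.95 -6.6 4.1
0.82 -6.0 4.9
0.69 -5.3 5.7
0.56 -4.6 6.3
0.43 -3.7 6.9
```

```bash
python3 -m pendant '[[0,-7,-3.6,0,0,0,0],[0,-7.3,-2.7,0,0,0,0],[0,-7.6,-1.7,0,0,0,0],[0,-7.8,-0.7,0,0,0,0],[0,-7.8,0.3,0,0,0,0],[0,-7.7,1.3,0,0,0,0],[0,-7.5,2.3,0,0,0,0],[0,-7.1,3.2,0,0,0,0],[0,-6.6,4.1,0,0,0,0],[0,0,0,0,0,0,0]]' 15 && python3 st.py
```

```text
clock: 38.2
ee_pos: [0.563, -0.0508, 0.1039]
orientation: [1.745, 1.535, 0.023]
contact_force: [1.4, -2.6, -2.8]
grip_width: 0.0173
rack 62.6 117.7 103.9 down [ 0.999 -0.035  0.006] yawerr -0.005 F rack 1.8 -2.4 -2.8 T [-0.41 -0.11  0.1 ]
```

```bash
python3 -m pendant '[[0,-6.3,3.5,0,-0.006,-0.03,0],[0,-6.3,4.6,0,0,0,0],[0,-5.6,5.4,0,0,0,0],[0,-4.5,5.6,0,0,0,0],[0,0,0,0,0,0,0],[0,0,0,0,0,0,0.45],[0,0,0,0,0,0,0.45],[0,0,0,0,0,0,0.45],[0,0,0,0,0,0,0.45],[0,0,0,0,0,0,0.45]]' 15 && python3 st.py
```

```text
clock: 39.45
ee_pos: [0.5362, -0.0664, 0.1036]
orientation: [2.694, 1.57, 0.972]
contact_force: [0.1, -0.2, 0.7]
grip_width: 0.0399
rack 38.6 98.1 103.6 down [ 1.    -0.     0.001] yawerr -0.005 F rack 0.1 -0.2 0.7 T [-0.05 -0.1   0.04]
```

```bash
python3 -m pendant '[[0,0,-12,0,0,0,0.45],[0,0,-15,0,0,0,0.45],[0,0,-13,0,0,0,0],[0,-4,0,0,0,0,0],[0,0,0,0,0,0,0],[0,0,0,0,0,0,0],[0,0,0,0,0,0,0],[0,0,0,0,0,0,0],[0,0,0,0,0,0,0],[0,0,0,0,0,0,0]]' 15 && python3 st.py
```

```text
clock: 40.7
ee_pos: [0.5385, -0.0234, 0.1037]
orientation: [2.583, 1.57, 0.861]
contact_force: [-0.5, 0.4, -0.1]
grip_width: 0.0006
rack 34.0 141.0 103.7 down [ 1.    -0.     0.001] yawerr -0.005 F rack -0.6 0.3 -0.1 T [ 0.01 -0.03 -0.02]
```

```bash
python3 -m pendant '[[0,0,8,0,0,0,0],[0,0,8,0,0,0,0],[0,0,8,0,0,0,0],[0,0,8,0,0,0,0],[0,0,7,0,0,0,0],[0,0,6,0,0,0,0],[0,0,4,0,0,0,0],[0,0,4,0,0,0,0],[0,0,0,0,0,0,0],[0,0,0,0,0,0,0]]' 15 && python3 st.py
```

```text
clock: 41.95
ee_pos: [0.5282, -0.079, 0.1027]
orientation: [-2.035, 1.567, 2.525]
contact_force: [-1.0, 0.6, -0.5]
grip_width: 0.0002
rack 32.6 84.5 102.7 down [1.    0.003 0.002] yawerr -0.004 F rack -1.1 0.5 -0.5 T [ 0.1   0.17 -0.05]
```

```bash
python3 -m pendant '[[0,0,2,0,0,0,0],[0,0,2,0,0,0,0],[0,0,2,0,0,0,0],[0,0,2,0,0,0,0],[0,0,0,0,0,0,0],[0,0,0,0,0,0,0],[0,0,0,0,0,0,0],[0,0,0,0,0,0,0],[0,0,0,0,0,0,0],[0,0,0,0,0,0,0]]' 15 && python3 st.py
```

```text
clock: 43.2
ee_pos: [0.5277, -0.0811, 0.1028]
orientation: [-2.854, 1.559, 1.706]
contact_force: [-1.6, 2.7, 1.1]
grip_width: 0.0006
rack 32.4 82.3 102.8 down [1.    0.003 0.012] yawerr -0.005 F rack -2.0 2.4 1.1 T [ 0.27  0.13 -0.08]
```

```bash
python3 -m pendant '[[0,0,5,0,0,0,0],[0,0,5,0,0,0,0],[0,0,0,0,0,0,0],[0,0,0,0,0,0,0],[0,0,0,0,0,0,0],[0,0,0,0,0,0,0],[0,0,0,0,0,0,0],[0,0,0,0,0,0,0],[0,0,0,0,0,0,0],[0,0,0,0,0,0,0]]' 15 && python3 st.py
```

```text
clock: 44.45
ee_pos: [0.528, -0.0805, 0.103]
orientation: [-3.071, 1.54, 1.489]
contact_force: [-1.6, 4.3, 0.0]
grip_width: 0.0004
rack 32.6 83.0 103.0 down [1.    0.002 0.031] yawerr -0.004 F rack -2.2 4.0 0.0 T [ 0.36  0.03 -0.09]
```

```bash
python3 -m pendant '[[0,0,-15,0,0,0,0],[0,0,-25,0,0,0,0],[0,0,-25,0,0,0,0],[-50,0,-15,0,0,0,0],[-60,0,0,0,-0.031,0,0],[-60,0,0,0,0,0,0],[-30,0,0,0,0,0,0],[0,0,0,0,0,0,0],[0,0,0,0,0,0,0],[0,0,0,0,0,0,0]]' 15 && python3 st.py
python3 - <<'E'
from st import *
import pickle
m=bot.camera_model("wrist"); i=bot.camera("wrist")[:,:,::-1]; a=bot.camera("scene")[:,:,::-1]; b=bot.camera("side")[:,:,::-1]
pickle.dump(m,open("w9.pkl","wb"))
cv2.imwrite("pics/w9.png",i)
cr=lambda i,x,y,w,h:cv2.convertScaleAbs(cv2.resize(i[y:y+h,x:x+w],(400,300),interpolation=cv2.INTER_CUBIC),alpha=1.4)
cv2.imwrite("pics/c9.png",np.vstack([np.hstack([cr(a,205,138,112,84),cr(b,310,130,112,84)]),np.hstack([cr(i,120,40,400,300),cr(a,150,110,320,240)])]))
E
```

```text
clock: 45.7
ee_pos: [0.5414, 0.0007, 0.3101]
orientation: [0.285, 1.564, -1.438]
contact_force: [-0.1, -0.3, 0.4]
grip_width: 0.0004
rack 33.2 165.2 310.1 down [ 1.    -0.002 -0.007] yawerr -0.004 F rack -0.0 -0.3 0.4 T [-0.02 -0.13  0.  ]
```

View pics/c9.png

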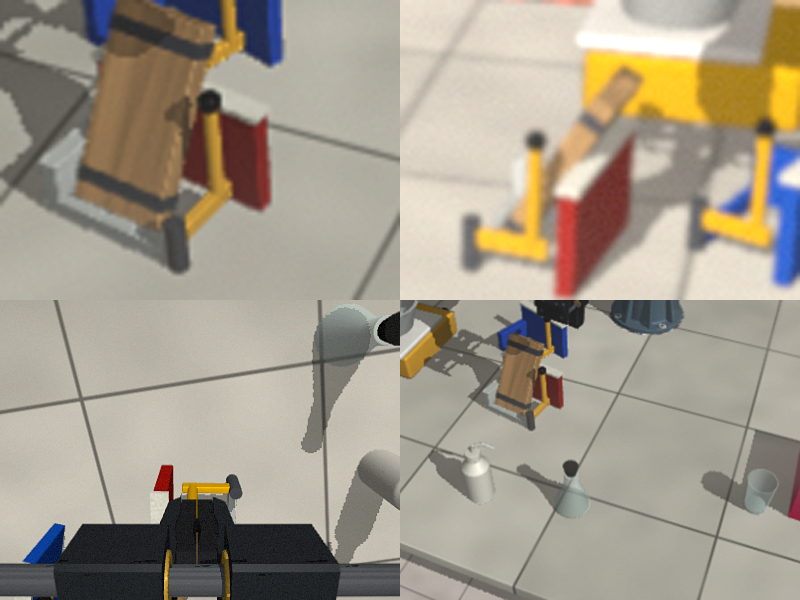

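Shut yellow arm seen in all the views: its bar lies straight across the mouth, ball at (208,100) in the scene crop. The board leans on the wall and the glassware is undisturbed. One numeric check of squareness before handing in: project the two dark bands onto the leaning face and fit lines.

Run:
```python
from st import *
a=bot.camera("scene")[:,:,::-1].copy(); cv2.imwrite("pics/sc9.png",a)
O2=O+(-.002)*X+.004*Y; th=.52
N=np.cos(th)*X+np.array([0,0,np.sin(th)]); U=-np.sin(th)*X+np.array([0,0,np.cos(th)])
C=O2+.0840*X-.0*Y  # foot outer corner on the bar
C=C+np.array([0,0,.0115]) 
def face(u,v):
    o,r=ray("scene",(u,v)); t=((C-o)@N)/(r@N); q=o+t*r-C; return q@Y*1000,q@U*1000
h=cv2.cvtColor(a,cv2.COLOR_BGR2HSV)
w=cv2.inRange(h,(8,70,35),(20,210,255)); 
pts={"band":[], "L":[]}
G=np.array([[(*face(u,v),u,v) for u in range(215,275)] for v in range(130,210)]).reshape(-1,4)
g=cv2.cvtColor(a,cv2.COLOR_BGR2GRAY)
# face-plane resample: y -80..60, s -10..200 at 1mm
ys,ss=np.meshgrid(np.arange(-90,60),np.arange(205,-10,-1))
m=bot.camera_model("scene")
mp=np.array([[proj("scene",C+y/1000*Y+s/1000*U,m) for y in range(-90,60)] for s in range(205,-10,-1)],np.float32)
im=cv2.remap(a,mp,None,cv2.INTER_CUBIC); cv2.imwrite("pics/face.png",im)
H=cv2.cvtColor(im,cv2.COLOR_BGR2HSV); wood=cv2.inRange(H,(8,70,35),(20,210,255))
gr=cv2.GaussianBlur(cv2.cvtColor(im,cv2.COLOR_BGR2GRAY),(5,5),0).astype(float)
for lo,hi in ((5,45),(150,190)):
    P=[]
    for y in range(-50,20,3):
        r0,r1=205-hi,205-lo; r=np.argmin(gr[r0:r1,y+90])+r0; P.append((y,205-r))
    P=np.array(P); k=np.polyfit(*P.T,1); k=np.polyfit(*P[abs(np.polyval(k,P[:,0])-P[:,1])<4].T,1); print("band slope",k[0].round(3),"s at y=-15",np.polyval(k,-15).round(1))
P=[]
for s in range(40,150,6):
    x=np.nonzero(wood[205-s])[0]
    if len(x): P.append((s,x[0]-90))
P=np.array(P);k=np.polyfit(*P.T,1);print("left edge slope",k, P[::4].tolist())
for s in (170,100): print(s,"wood y span",np.nonzero(wood[205-s])[0][[0,-1]]-90)
```

```text
Traceback (most recent call last):
  File "h.py", line 5, in ray
    m=m or bot.camera_model(n); T=np.array(m["world_to_cam"])
           ~~~~~~~~~~~~~~~~^^^
ValueError: time passes only in moves, steps and waits
```

Run:
```python
from st import *
a=cv2.imread("pics/sc9.png"); m=bot.camera_model("scene")
O2=O+(-.002)*X+.004*Y; th=.52
U=-np.sin(th)*X+np.array([0,0,np.cos(th)]); C=O2+.084*X+np.array([0,0,.0115])
mp=np.array([[proj("scene",C+y/1000*Y+s/1000*U,m) for y in range(-90,60)] for s in range(205,-10,-1)],np.float32)
im=cv2.remap(a,mp,None,cv2.INTER_CUBIC)
wood=cv2.inRange(cv2.cvtColor(im,cv2.COLOR_BGR2HSV),(8,70,35),(20,210,255))
gr=cv2.GaussianBlur(cv2.cvtColor(im,cv2.COLOR_BGR2GRAY),(5,5),0).astype(float)
for lo,hi in ((5,45),(150,190)):
    P=np.array([(y,205-(np.argmin(gr[205-hi:205-lo,y+90])+205-hi)) for y in range(-50,20,3)])
    k=np.polyfit(*P.T,1); k=np.polyfit(*P[abs(np.polyval(k,P[:,0])-P[:,1])<4].T,1); print("band slope",k[0].round(3),"s at y=-15",np.polyval(k,-15).round(1))
P=np.array([(s,np.nonzero(wood[205-s])[0][0]-90) for s in range(40,150,6)]);print("left edge",np.polyfit(*P.T,1),P[::4].tolist())
for s in (170,100): print(s,"wood y span",np.nonzero(wood[205-s])[0][[0,-1]]-90)
```

```text
band slope 0.005 s at y=-15 31.5
band slope 0.002 s at y=-15 169.9
left edge [-1.11111111e-02 -5.87976608e+01] [[40, -59], [64, -60], [88, -60], [112, -60], [136, -60]]
170 wood y span [41 50]
100 wood y span [-59  59]
```

Both bands fit to within 0.005 rad of square, and the board's edge is at about y = -60 mm, on the end block. I'm handing in.

```bash
python3 -c "
from station import bot
print(bot.job_done(), bot.observe()['clock'])"
```

```text
the job is handed in; nothing more can be done
the job is handed in; nothing more can be done
```

The job is done and handed in at about 46 s of the 72 s; the hand-in reported no verdict.

**What I did:** I gripped the yellow arm's handle and swung it open to about 2.1 rad. I slid the board upright into the bay until it met the end block and the stop bar, then tilted it back in the grip to about 0.51 rad and let it go slowly onto the red wall. I swung the yellow arm back with a grip and pushed it the last part with shut fingers, up to its hard stop.

**Last checks:**
- **Board:** both dark bands are within 0.005 rad of square. Its edge is at about y = -60 mm, on the end block, which puts its centre at about y = -15 mm.
- **Lean:** this is about 0.51–0.52 rad, from the tool angle at release and the geometry. I did not measure it separately afterwards.
- **Yellow arm:** the last picture shows it straight across the mouth. It stopped moving while I pushed with 4 N.
- **Robot and glassware:** the arm is clear of everything, and the flask, beaker and wash bottle looked undisturbed.

**What went wrong or disagreed:**
- While sliding, the board pivoted about 0.06 rad in the pads. I eased the grip in the bay so it settled flat, then went on.
- For part of the slide the wrist force read -3 to -4 N, so the foot may have been very slightly unloaded. The tool height changed by only about 1–2 mm.
- The cameras disagreed on the rack's position by about 2–5 mm. I relied on contact for the final fit.

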